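# Lay up the table caddy

## Robot

A 7-joint arm with a two-finger parallel gripper is mounted at the origin on a cart in front of the work surface, level with it; the furniture and walls round the work are solid. World frame = base frame: x ahead of the robot, y to its left, z up, the work surface at z = 0. Lengths are in m, angles in rad, forces in N, time in s.
With the tool pointing down it reaches from about 0.4 to 0.85 m from the base axis. Payload 4.5 kg.
Tool frame: the origin (TCP) lies where the fingers leave the gripper's body, on its centre line; the fingertips stand 64 mm ahead of it and the grasp point (between the pads) lies 45 mm ahead of it; z points along the fingers, y is the line along which they close (so a half turn about z gives the same grasp; the last joint's range is limited). The gripper opens to 88 mm and grips with 3 to 60 N. Pads are 18 mm wide; open, the fingers measure 123 mm over their backs; the gripper's body (75 mm by 187 mm) begins 45 mm behind the grasp point.
Start: joints at [-1.215, 0.689, -0.195, 1.565, 0.157, 0.902, -0.215], TCP at [0.198, 0.593, 0.303] pointing down, gripper open.
Joint ranges: [-3.01, 3.01], [-0.46, 2.08], [-1.47, 1.51], [0.13, 2.56], [-1, 4.14], [0.04, 2.09], [-2.66, 2.66]. Speed limits (rad/s): [2.57, 2.57, 3.14, 3.14, 3.14, 3.14, 3.14].

## Interface

Orientations are given as a unit quaternion [x, y, z, w].
In Python, from plant import r gives the robot as it stands.
- The arm moves only by the tool play_rows, never from a script. Its arguments are lists of equal length, an entry for each row: "translation": the shift along the tool's x, y, z in m, a list of three; "delta_rot": the turn, a rotation vector about the tool's x, y, z in degrees, a list of three; "grip": the opening, from -1 (shut) to 1 (fully open). In form: {"translation": [[x, y, z], ...], "delta_rot": [[rx, ry, rz], ...], "grip": [grip, ...]}. A call has 1 to 20 rows; each row shifts and turns the commanded pose from where the row before left it, along the tool's axes as they then stand; what a row does not reach is not made up. A row lasts 1/8 s, in which the tool goes at most 62.5 mm and 10.7 degrees, less where a joint would pass 70% of its speed; a pose out of reach is approached as far as the arm can. A call with a gripper value outside its range is refused whole. The fingers move at their own pace and stop on an object; "squeeze" is the grip in N (left out, the last holds). Time passes only in rows, so rows that do not move let the fingers close. It gives the time, the measured TCP pose, the force, the opening and the grip force at its end, in the units of the state.
- r.get_state(): the state, without advancing time (a new reading comes with each control period).
- r.snapshot(name): name is "scene" or "side" or "wrist"; returns the picture (480x640x3 uint8, blue, green, red); there is no depth.
- r.get_calibration(name): a dict with "intrinsics" (3x3 intrinsics, pixels), "eye" and "rotation" of the camera in the world. Camera axes: x right, y up, looking along -z (the intrinsics and any distortion apply to the point x, -y, -z); pixel columns grow to the right and rows downward; lengths in m; the calibration is good to about 2 mm. A picture is of the moment at which its call begins: read the wrist's pose just before it. get_calibration takes no time and is no camera call; for the wrist camera it gives the pose at the moment of the call.
- r.finish_job(): hands the job in; it is judged then, once.
Trained networks look in the newest picture that a camera, given by its name, has taken for a name from the list of things; names that differ only in an ending like _2 or _b are one class to them, and where a whole thing is asked for, a point or a joint stands for the part that bears it (a point fixed in the world has none). Each returns a list of dicts, best first, with "confidence" (0 to 1); they miss things now and then, are a little off and sometimes report something else, mostly with a low value. They report only what shows in the picture. A call takes as long as a camera call.
- r.look_for(camera, target): "point" ([x, y, z] in m, in world coordinates, good to about 4 mm: the middle of the surface that is visible of it).
- r.silhouettes(camera, target): "pixels" (480x640 bool, what is visible of it).
The state is a dict: "clock": time; "q": joint angles; "qd": joint speeds; "joint_torque": joint torques, N m; "tool_pos": TCP position; "eef_rot": TCP orientation; "contact_force": force on the tool from outside, world axes, zero at the start; "moment": the same for the moment, N m; "opening": opening from 0.0 (shut) to 1.0 (fully open); "finger_force": force on a finger pad.
Only numpy, scipy, OpenCV 4.12 (cv2) and the standard library are available. Lean on these libraries where they do the work, as an engineer would, in place of code of your own. Each camera call takes 0.05 s, during which the arm holds its last target. There are 200 camera calls.

## Task

Get the round wooden table caddy ready for the meal: put the salt shaker, the pepper mill, the sugar pourer and the square oil bottle each into the well of its own shape and size (salt in the smallest round well, pepper in the middle one, sugar in the largest, oil in the square one), upright and fully down. The two spice jars with black caps belong to the cook: leave them standing where they are.

Things in the scene. Friction and masses are not known exactly. Their poses are not given: they have to be found in the camera images.
- salt_shaker: glass salt shaker with a grey top, standing upright: round body 44 mm across up to 74 mm above the foot, domed top above, 90 mm tall in all, 0.1 kg. Loose. Grip the body from above with the fingertips 40 to 50 mm above the foot. Origin: centre of its underside, z up
- pepper_mill: dark brown turned wooden pepper mill with a small metal knob, standing upright: 150 mm tall, foot 58 mm across; its round head, 109 to 139 mm above the foot, is 50 mm across and is the place to grip (fingertips about 112 mm above the foot). Loose, 0.18 kg. Its head does not turn. Origin: centre of its underside, z up
- sugar_pourer: white ceramic sugar pourer with a bright steel top, standing upright: 131 mm tall, round foot 68 mm across, tapering from 30 mm up; its upright-sided round steel top, 92 to 119 mm above the foot, is 55 mm across and is the place to grip (fingertips about 96 mm above the foot). Loose, about 0.35 kg. Origin: centre of its underside, z up
- oil_bottle: dark green glass oil bottle with a square body and a round black stopper, standing upright: body 48 x 48 mm and 108 mm tall, flat sides square to its own x and y axes, round neck above, 152 mm tall in all. Grip it across two flat sides that face away from each other of the body, fingertips about 85 mm above the foot. Loose, about 0.35 kg. Origin: centre of its underside, z up
- well_small: smallest round well, 51 mm inside: fixed brown wooden collar, 20 mm high, one of four in a 2 x 2 square (86 mm apart) on a round pale wooden tray (214 mm across, 16 mm thick); their order varies. The top 6 mm flare out by 3 mm. Origin: centre of the well's floor (the tray's top), 16 mm above the worktop; z up
- well_medium: middle round well, 64 mm inside: fixed brown wooden collar, 20 mm high, one of four in a 2 x 2 square (86 mm apart) on a round pale wooden tray (214 mm across, 16 mm thick); their order varies. The top 6 mm flare out by 3 mm. Origin: centre of the well's floor (the tray's top), 16 mm above the worktop; z up
- well_large: largest round well, 74 mm inside: fixed brown wooden collar, 20 mm high, one of four in a 2 x 2 square (86 mm apart) on a round pale wooden tray (214 mm across, 16 mm thick); their order varies. The top 6 mm flare out by 3 mm. Origin: centre of the well's floor (the tray's top), 16 mm above the worktop; z up
- well_square: square well, 55 x 55 mm inside, walls square to its own x and y axes: fixed brown wooden collar, 20 mm high, one of four in a 2 x 2 square (86 mm apart) on a round pale wooden tray (214 mm across, 16 mm thick); their order varies. The top 6 mm flare out by 3 mm. Origin: centre of the well's floor (the tray's top), 16 mm above the worktop; z up
- spice_jar_a: round spice jar with a black cap, a pale and red label, 41 mm across, 105 mm tall. Loose bystander that must stay where it stands. Origin: centre of its underside, z up
- spice_jar_b: round spice jar with a black cap, a dark blue label, 41 mm across, 105 mm tall. Loose bystander that must stay where it stands. Origin: centre of its underside, z up. (Wall cabinets hang 0.51 m above the worktop behind the work, their fronts 0.61 m ahead of the robot base axis: keep the wrist clear of them)

How it is judged:
By the outcome, as a careful person would: the job done as asked, in the order asked, and still so for the second after the job is handed in, with the robot touching nothing.
It also fails if it takes over 90 s, if anything falls off the work surface, if the arm or the gripper's body presses on something with over 40 N, if the wrist force passes 120 N, or if a joint passes its speed limit or range.

## Working session

There is one attempt and no reset: what is moved stays moved. The work goes in short steps, Python scripts to look and compute and a tool call to move; the robot and the scene stay as the last step left them, time stands still between calls to the robot, and variables do not carry over. Pictures are saved under pics/ and viewed, at most 14 in all, crops included, and the job is handed in when it is done.

Besides the shell and the picture viewer there is one more tool, called after "Emit:" by a JSON object that holds its "name" and its "arguments", one argument or row to a line. play_rows: Moves the arm, as the interface text tells. Its arguments: {"type":"object","properties":{"translation":{"type":"array","items":{"type":"array","items":{"type":"number"}}},"delta_rot":{"type":"array","items":{"type":"array","items":{"type":"number"}}},"grip":{"type":"array","items":{"type":"number"}},"squeeze":{"type":"number"}},"required":["translation","delta_rot","grip"]}

```bash
ls; mkdir -p pics
python3 - <<'E'
from plant import r
import cv2,numpy as np
np.set_printoptions(precision=4,suppress=True)
s=r.get_state();print(s)
for n in("scene","side"):
    im=r.snapshot(n);cv2.imwrite(f"pics/{n}0.png",im)
    c=r.get_calibration(n);print(n,c)
    for t in "salt_shaker pepper_mill sugar_pourer oil_bottle well_small well_medium well_large well_square spice_jar_a spice_jar_b".split():
        print(t,[(np.round(d["point"],3),round(d["confidence"],2)) for d in r.look_for(n,t)[:3]])
E
```

```text
pics
{'clock': 0.0, 'q': array([-1.2152,  0.69  , -0.1945,  1.5663,  0.1573,  0.9025, -0.2151]), 'qd': array([ 0.0009,  0.0006, -0.0001,  0.0006,  0.0003,  0.0007,  0.0017]), 'joint_torque': array([ -0.0006, -52.7556,  -1.2669, -15.3426,  -0.0525,   0.0064,
         0.0002]), 'tool_pos': array([0.1975, 0.5924, 0.3019]), 'eef_rot': array([ 0.1601,  0.9871, -0.0009, -0.0001]), 'contact_force': array([ 0.4324, -0.0218, -0.2149]), 'moment': array([-0.0082, -0.0008,  0.0049]), 'finger_force': 0.0, 'opening': 1.0010778639837796}
scene {'intrinsics': array([[451.7562,   0.    , 318.7312],
       [  0.    , 451.7562, 239.7765],
       [  0.    ,   0.    ,   1.    ]]), 'eye': array([-0.0046, -0.4897,  0.7155]), 'rotation': array([ 0.3374, -0.1532, -0.3828,  0.8463])}
salt_shaker [(array([ 0.518, -0.063,  0.069]), 0.72)]
pepper_mill [(array([ 0.512, -0.162,  0.097]), 0.82)]
sugar_pourer [(array([ 0.496, -0.257,  0.091]), 0.87), (array([0.531, 0.171, 0.027]), 0.29)]
oil_bottle [(array([ 0.415, -0.116,  0.087]), 0.62), (array([ 0.518, -0.063,  0.07 ]), 0.59)]
well_small [(array([0.426, 0.101, 0.
[... 823 characters left out ...]

sugar_pourer [(array([ 0.502, -0.268,  0.086]), 0.83), (array([0.428, 0.098, 0.027]), 0.75)]
oil_bottle [(array([ 0.418, -0.119,  0.079]), 0.85)]
well_small [(array([0.428, 0.096, 0.029]), 0.68)]
well_medium [(array([0.439, 0.191, 0.03 ]), 0.74), (array([ 0.424, -0.117,  0.08 ]), 0.29)]
well_large [(array([ 0.502, -0.266,  0.088]), 0.61), (array([0.528, 0.184, 0.028]), 0.57), (array([ 0.421, -0.116,  0.08 ]), 0.16)]
well_square [(array([0.514, 0.1  , 0.029]), 0.95), (array([ 0.504, -0.264,  0.089]), 0.38)]
spice_jar_a [(array([ 0.418, -0.315,  0.076]), 0.61), (array([ 0.422, -0.212,  0.071]), 0.6)]
spice_jar_b [(array([ 0.418, -0.315,  0.076]), 0.61), (array([ 0.422, -0.212,  0.071]), 0.6)]
```

View pics/scene0.png

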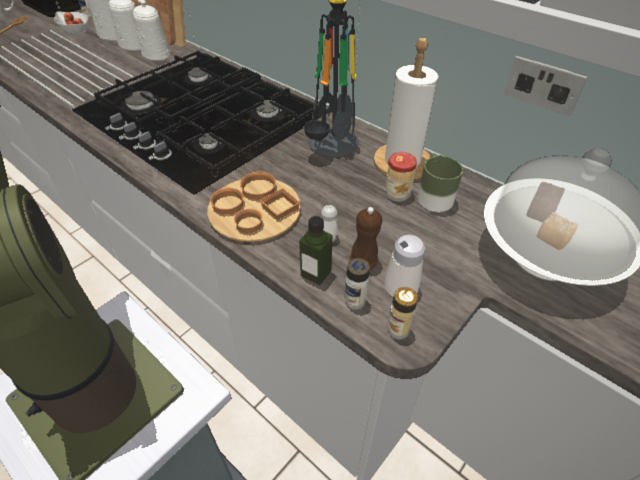

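View pics/side0.png

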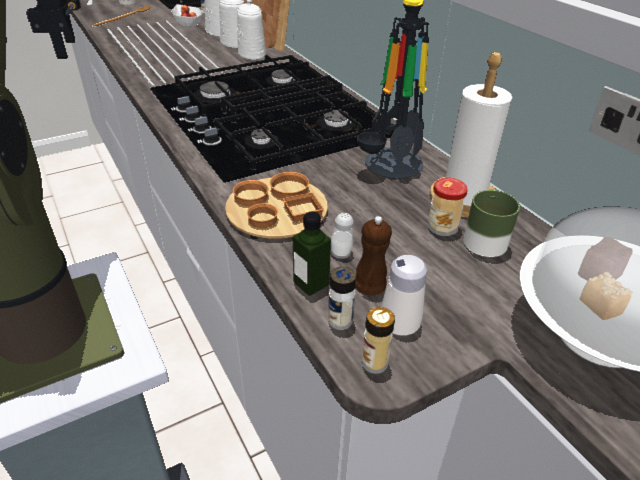

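```bash
cat > h.py <<'E'
from plant import r
import cv2,numpy as np
from scipy.spatial.transform import Rotation as R
np.set_printoptions(precision=4,suppress=True)
def yaw_of(q):  # heading of tool y axis (closing line), deg
    y=R.from_quat(q).as_matrix()[:,1]; return np.degrees(np.arctan2(y[1],y[0]))
def Rdown(yaw): # tool z down, y axis heading yaw
    a=np.radians(yaw); y=np.array([np.cos(a),np.sin(a),0]); z=np.array([0,0,-1.]); return R.from_matrix(np.c_[np.cross(y,z),y,z])
def plan(wps,cur=None,vmax=.055,wmax=9):
    """wps: (x,y,z,yaw). prints tool-frame total per leg (turn first if any, shared over rows)"""
    s=r.get_state()
    p,q=(s["tool_pos"],R.from_quat(s["eef_rot"])) if cur is None else (np.array(cur[:3]),Rdown(cur[3]))
    for w in wps:
        t=np.array(w[:3]);Q=Rdown(w[3])
        rv=np.degrees((q.inv()*Q).as_rotvec())
        if np.linalg.norm(rv)>1 : print("turn",rv.round(1))
        d=Q.inv().apply(t-p); 
        n=max(1,int(np.ceil(np.linalg.norm(d)/vmax)))
        print("to",w,"then shift mm",(d*1000).round(1),"rows>=",n); p,q=t,Q
def proj(c,X):
    Rm=R.from_quat(c["rotation"]).as_matrix(); v=(np.asarray(X)-c["eye"])@Rm
    K=c["intrinsics"]; return np.c_[K[0,0]*v[:,0]/-v[:,2]+K[0,2], K[1,1]*-v[:,1]/-v[:,2]+K[1,2]]
def ray(c,px,z):
    K=c["intrinsics"]; px=np.atleast_2d(px).astype(float)
    d=np.c_[(px[:,0]-K[0,2])/K[0,0],-(px[:,1]-K[1,2])/K[1,1],-np.ones(len(px))]
    d=d@R.from_quat(c["rotation"]).as_matrix().T
    return c["eye"]+d*((z-c["eye"][2])/d[:,2])[:,None]
E
python3 - <<'E'
from h import *
s=r.get_state();y=yaw_of(s["eef_rot"]);print(y)
plan([(.43,.14,.30,y)])
im=r.snapshot("wrist");cv2.imwrite("pics/w0.png",im);print(r.get_calibration("wrist"))
E
```

```text
71.56534220941427
to (0.43, 0.14, 0.3, np.float64(71.56534220941427)) then shift mm [-363.7 -356.2    2.7] rows>= 10
{'intrinsics': array([[427.9282,   0.    , 322.0527],
       [  0.    , 427.9282, 235.3709],
       [  0.    ,   0.    ,   1.    ]]), 'eye': array([0.1309, 0.6153, 0.3838]), 'rotation': array([-0.1112, -0.0805,  0.5795,  0.8034])}
```

Emit:
{"name": "play_rows", "arguments": {
  "translation": [
    [-0.036,-0.036,0],
    [-0.036,-0.036,0],
    [-0.036,-0.036,0],
    [-0.036,-0.036,0],
    [-0.036,-0.036,0],
    [-0.036,-0.036,0],
    [-0.036,-0.036,0],
    [-0.036,-0.036,0],
    [-0.036,-0.036,0],
    [-0.036,-0.036,0],
    [0,0,0],
    [0,0,0]
  ],
  "delta_rot": [
    [0,0,0],
    [0,0,0],
    [0,0,0],
    [0,0,0],
    [0,0,0],
    [0,0,0],
    [0,0,0],
    [0,0,0],
    [0,0,0],
    [0,0,0],
    [0,0,0],
    [0,0,0]
  ],
  "grip": [1,1,1,1,1,1,1,1,1,1,1,1]
}}

```text
clock: 2.65
tool_pos: [0.4252, 0.1383, 0.3029]
eef_rot: [0.16, 0.987, 0.001, 0.0]
contact_force: [0.2, 1.2, -0.3]
opening: 1.003
finger_force: 0.0
```

Run:
```python
from h import *
s=r.get_state();print(s["clock"],s["tool_pos"],yaw_of(s["eef_rot"]))
c=r.get_calibration("wrist");im=r.snapshot("wrist");cv2.imwrite("pics/w1.png",im);print(c["eye"],c["rotation"])
for t in "well_small well_medium well_large well_square".split():
    d=r.look_for("wrist",t)[:2];print(t,[(np.round(x["point"],4),round(x["confidence"],2)) for x in d])
    m=r.silhouettes("wrist",t)
    if m:
        ys,xs=np.nonzero(m[0]["pixels"]);print(m[0]["confidence"],len(xs),xs.min(),xs.max(),ys.min(),ys.max());np.save(f"m_{t}.npy",m[0]["pixels"])
```

```text
2.65 [0.4252 0.1383 0.3029] 71.57954418322032
[0.3584 0.1605 0.3839] [-0.1109 -0.0808  0.5795  0.8033]
well_small [(array([0.4347, 0.085 , 0.0349]), 0.82)]
0.93 1873 239 311 184 257
well_medium [(array([0.4476, 0.1888, 0.0324]), 0.97), (array([ 0.427 , -0.0755,  0.0649]), 0.5)]
0.59 2221 331 421 159 246
well_large [(array([0.546 , 0.1709, 0.0291]), 0.92)]
0.76 2649 343 438 249 340
well_square [(array([0.5224, 0.0764, 0.0305]), 0.73)]
0.71 2502 252 336 270 350
```

View pics/w1.png

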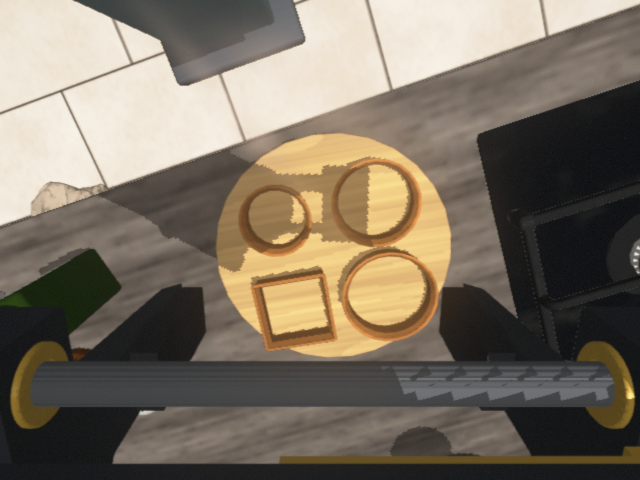

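```bash
cat >> h.py <<'E'
from scipy.optimize import minimize
_t=np.linspace(0,2*np.pi,48,endpoint=False)
def ring(x,y,z,rad): return np.c_[x+rad*np.cos(_t),y+rad*np.sin(_t),np.full(48,z)]
def sq(x,y,z,h,yaw):
    a=np.radians(yaw+45+90*np.arange(4));return np.c_[x+h*2**.5*np.cos(a),y+h*2**.5*np.sin(a),np.full(4,z)]
S=4
def hullmask(c,X):
    m=np.zeros((480*S,640*S),np.uint8); p=proj(c,X)
    hull=cv2.convexHull(np.round((p+.5)*S-.5).astype(np.int32)); cv2.fillConvexPoly(m,hull,1); return m
def fit(c,mask,f,x0,step):
    """f(params)->list of point sets (union of hulls); minimise xor area with mask"""
    M=cv2.resize(mask.astype(np.uint8),None,fx=S,fy=S,interpolation=cv2.INTER_NEAREST)
    def cost(p):
        m=np.zeros_like(M)
        for X in f(p): m|=hullmask(c,X)
        return float(np.count_nonzero(m!=M))/M.sum()
    sim=np.array([x0]+[np.array(x0)+np.eye(len(x0))[i]*step[i] for i in range(len(x0))])
    o=minimize(cost,x0,method="Nelder-Mead",options=dict(initial_simplex=sim,xatol=1e-4,fatol=1e-4,maxiter=150)); return o.x,o.fun
def fillhull(mask):
    n,l,st,_=cv2.connectedComponentsWithStats(mask.astype(np.uint8)); k=1+np.argmax(st[1:,4])
    p=np.argwhere(l==k)[:,::-1].astype(np.int32); m=np.zeros(mask.shape,np.uint8); cv2.fillConvexPoly(m,cv2.convexHull(p),1); return m
E
python3 - <<'E'
from h import *
c=r.get_calibration("wrist")
W={"well_small":(.43,.095,.029),"well_medium":(.44,.19,.036),"well_large":(.53,.175,.041),"well_square":(.518,.09,.031)}
def run(c,get):
    o={}
    for t,(x,y,rd) in W.items():
        m=get(t)
        if m is None: print(t,"none");continue
        m=fillhull(m)
        if t=="well_square": p,e=fit(c,m,lambda p:[np.r_[sq(p[0],p[1],.016,p[2],p[3]*1000),sq(p[0],p[1],.036,p[2],p[3]*1000)]],[x,y,rd,-.010],[.005,.005,.002,.008])
        else: p,e=fit(c,m,lambda p:[np.r_[ring(p[0],p[1],.016,p[2]),ring(p[0],p[1],.036,p[2])]],[x,y,rd],[.005,.005,.002])
        print(t,p,round(e,3));o[t]=p
    k=[t for t in o]
    for i in range(len(k)):
        for j in range(i): print(k[i][5:],k[j][5:],np.linalg.norm(o[k[i]][:2]-o[k[j]][:2]).round(4),end="; ")
    print("mean",np.mean([o[t][:2] for t in o],0))
run(c,lambda t:np.load(f"m_{t}.npy"))
for n in("scene","side"):
    r.snapshot(n);print(n)
    def g(t):
        d=r.silhouettes(n,t); return d[0]["pixels"] if d else None
    run(r.get_calibration(n),g)
E
```

```text
well_small [0.4291 0.095  0.0303] 0.037
well_medium [0.441  0.181  0.0368] 0.033
well_large [0.5265 0.1686 0.0412] 0.03
well_square [ 0.5142  0.0831  0.0323 -0.0084] 0.033
medium small 0.0869; large small 0.1221; large medium 0.0864; square small 0.0859; square medium 0.1222; square large 0.0863; mean [0.4777 0.1319]
scene
well_small [0.4299 0.098  0.0291] 0.045
well_medium [0.4414 0.1818 0.0357] 0.052
well_large [0.5271 0.1701 0.0393] 0.074
well_square [ 0.5153  0.0838  0.0321 -0.0094] 0.046
medium small 0.0846; large small 0.121; large medium 0.0865; square small 0.0866; square medium 0.1227; square large 0.0871; mean [0.4784 0.1334]
side
well_small [0.4302 0.0999 0.0298] 0.045
well_medium [0.4428 0.1856 0.0358] 0.04
well_large [0.5285 0.1738 0.0401] 0.094
well_square [ 0.5162  0.0892  0.032  -0.0077] 0.057
medium small 0.0867; large small 0.123; large medium 0.0865; square small 0.0867; square medium 0.1212; square large 0.0854; mean [0.4794 0.1371]
```

Emit:
{"name": "play_rows", "arguments": {
  "translation": [
    [0,0,0],
    [0,0,0],
    [0,0,0],
    [0,0,0],
    [0,0,0],
    [0,0,0],
    [0,0,0],
    [0.033,0.02,0],
    [0.033,0.02,0],
    [0,0,0],
    [0,0,0]
  ],
  "delta_rot": [
    [0,0,10],
    [0,0,10],
    [0,0,10],
    [0,0,10],
    [0,0,10],
    [0,0,10],
    [0,0,10],
    [0,0,10],
    [0,0,10],
    [0,0,0],
    [0,0,0]
  ],
  "grip": [1,1,1,1,1,1,1,1,1,1,1]
}}

```text
clock: 4.97
tool_pos: [0.4684, 0.2001, 0.3024]
eef_rot: [0.811, 0.585, -0.001, 0.0]
contact_force: [-0.3, -1.3, 0.3]
opening: 0.999
finger_force: 0.0
```

```bash
cat > wells.py <<'E'
from h import *
W={"well_small":(.43,.095,.0300),"well_medium":(.44,.185,.0365),"well_large":(.53,.170,.0415),"well_square":(.518,.088,.032)}
def wells(n):
    c=r.get_calibration(n);r.snapshot(n);o={}
    for t,(x,y,rd) in W.items():
        d=r.silhouettes(n,t)
        if not d: continue
        m=fillhull(d[0]["pixels"])
        if t=="well_square": p,e=fit(c,m,lambda p:[np.r_[sq(p[0],p[1],.016,p[2],p[3]*1000),sq(p[0],p[1],.036,p[2],p[3]*1000)]],[x,y,rd,-.008],[.005,.005,.002,.008])
        else: p,e=fit(c,m,lambda p:[np.r_[ring(p[0],p[1],.016,p[2]),ring(p[0],p[1],.036,p[2])]],[x,y,rd],[.005,.005,.002])
        print(t,p,round(e,3));o[t]=p[:2]
    print("mean",np.mean(list(o.values()),0)); return o
E
python3 - <<'E'
from wells import *
s=r.get_state();print(s["clock"],s["tool_pos"],yaw_of(s["eef_rot"]),s["q"])
wells("wrist");cv2.imwrite("pics/w2.png",r.snapshot("wrist"))
E
```

```text
4.975 [0.4684 0.2001 0.3024] -18.374633722391035 [-0.6377  0.5495  0.2266  1.9226 -0.1847  0.691  -0.6211]
well_medium [0.4403 0.1801 0.0365] 0.032
well_large [0.5263 0.1672 0.0414] 0.031
well_square [ 0.512   0.0826  0.0313 -0.0096] 0.068
mean [0.4929 0.1433]
```

View pics/w2.png

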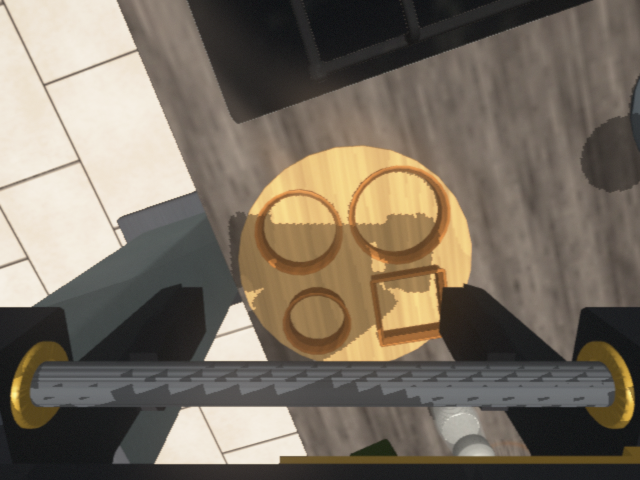

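Emit:
{"name": "play_rows", "arguments": {
  "translation": [
    [-0.05,0.0124,-0.0083],
    [-0.05,0.0124,-0.0083],
    [-0.05,0.0124,-0.0083],
    [-0.05,0.0124,-0.0083],
    [-0.05,0.0124,-0.0083],
    [-0.05,0.0124,-0.0083],
    [-0.05,0.0124,-0.0083],
    [0,0,0],
    [0,0,0],
    [0,0,0],
    [0,0,0],
    [0,0,0],
    [0,0,0],
    [0,0,0],
    [0,0,0],
    [0,0,0],
    [0,0,0],
    [0,0,0],
    [0,0,0],
    [0,0,0]
  ],
  "delta_rot": [
    [0,0,0],
    [0,0,0],
    [0,0,0],
    [0,0,0],
    [0,0,0],
    [0,0,0],
    [0,0,0],
    [0,0,-10],
    [0,0,-10],
    [0,0,-10],
    [0,0,-10],
    [0,0,-10],
    [0,0,-10],
    [0,0,-10],
    [0,0,-10],
    [0,0,-10],
    [0,0,-10],
    [0,0,-8],
    [0,0,0],
    [0,0,0]
  ],
  "grip": [1,1,1,1,1,1,1,1,1,1,1,1,1,1,1,1,1,1,1,1]
}}

```text
clock: 7.78
tool_pos: [0.4405, -0.1588, 0.3608]
eef_rot: [0.005, 1.0, -0.0, -0.0]
contact_force: [0.7, -0.6, 0.2]
opening: 1.001
finger_force: 0.0
```

```bash
cat > objs.py <<'E'
from h import *
def cyl(p,prof): return [np.r_[ring(p[0],p[1],z0,r0),ring(p[0],p[1],z1,r1)] for (z0,r0),(z1,r1) in zip(prof[:-1],prof[1:])]
PROF={"salt_shaker":[(0,.022),(.074,.022),(.085,.017),(.09,.008)],
"sugar_pourer":[(0,.034),(.03,.034),(.092,.0275),(.119,.0275),(.131,.02)],
"spice_jar":[(0,.0205),(.105,.0205)]}
X0={"salt_shaker":(.518,-.067),"pepper_mill":(.512,-.163),"sugar_pourer":(.502,-.265),"oil_bottle":(.417,-.118)}
E
python3 - <<'E'
from objs import *
s=r.get_state();print(s["clock"],s["tool_pos"],yaw_of(s["eef_rot"]),s["q"])
c=r.get_calibration("wrist");im=r.snapshot("wrist");cv2.imwrite("pics/w3.png",im)
for t in "salt_shaker pepper_mill sugar_pourer oil_bottle spice_jar_a".split():
    for k,d in enumerate(r.silhouettes("wrist",t)):
        m=d["pixels"];ys,xs=np.nonzero(m);print(t,k,round(d["confidence"],2),len(xs),xs.min(),xs.max(),ys.min(),ys.max());np.save(f"w3_{t}{k}.npy",m)
        if k==0 and t in("salt_shaker","sugar_pourer"): print(fit(c,m,lambda p:cyl(p,PROF[t]),X0[t],[.006,.006]))
E
```

```text
7.775 [ 0.4405 -0.1588  0.3608] 89.40999357588336 [ 0.4631  0.4144 -0.3138  1.9374  0.1716  0.8154  1.6165]
salt_shaker 0 0.58 2021 405 457 243 305
(array([ 0.5214, -0.0529]), np.float64(0.42076942107867393))
pepper_mill 0 0.57 4857 302 360 236 336
sugar_pourer 0 0.9 5643 186 271 228 331
(array([ 0.5173, -0.2469]), np.float64(0.17819643806485913))
oil_bottle 0 0.79 4560 355 429 149 225
spice_jar_a 0 0.62 3638 120 203 157 218
spice_jar_a 1 0.61 2546 245 300 156 216
```

View pics/w3.png

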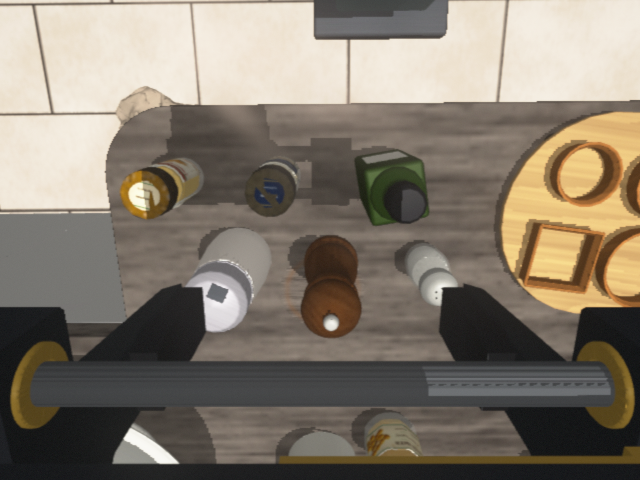

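Run:
```python
from objs import *
c=r.get_calibration("wrist");print(c["eye"],c["rotation"])
print("salt",ray(c,[425,255],0.0),ray(c,[438,291],.085))
print("pep knob",ray(c,[331,322],.147)); print("pep head",ray(c,[331,306],.124),"foot",ray(c,[330,262],0.02))
print("oil stopper",ray(c,[405,202],.15)); print("sugar top",ray(c,[218,293],.13))
im=cv2.imread("pics/w3.png")
for t,x in (("salt_shaker",(.5035,-.072)),("sugar_pourer",(.495,-.262))):
    for X in cyl(x,PROF[t]): cv2.polylines(im,[cv2.convexHull(np.round(proj(c,X)).astype(np.int32))],True,(0,255,0) if t[1]=="a" else (0,0,255),1)
    m=np.load(f"w3_{t}0.npy").astype(np.uint8); cv2.drawContours(im,cv2.findContours(m,0,1)[0],-1,(255,0,255),1)
cv2.imwrite("pics/o1.png",cv2.resize(im[200:360,150:490],None,fx=2.3,fy=2.3))
```

```text
[ 0.3704 -0.1579  0.4419] [-0.0972 -0.097   0.6979  0.7029]
salt [[ 0.5183 -0.0467  0.    ]] [[ 0.524  -0.0544  0.085 ]]
pep knob [[ 0.5222 -0.1519  0.147 ]]
pep head [[ 0.5197 -0.1515  0.124 ]] foot [[ 0.5186 -0.1503  0.02  ]]
oil stopper [[ 0.4292 -0.1005  0.15  ]]
sugar top [[ 0.5051 -0.2405  0.13  ]]
```

View pics/o1.png

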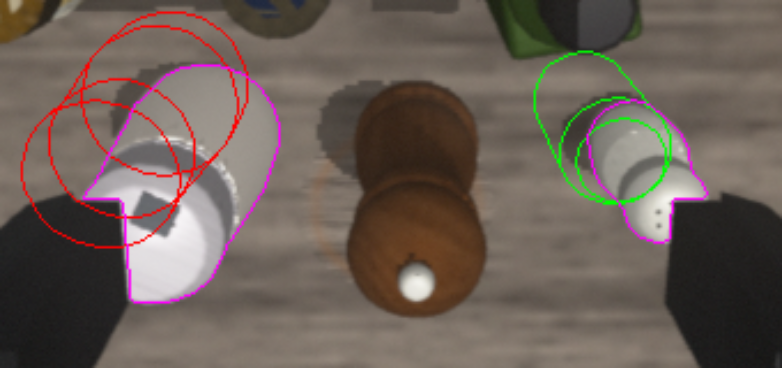

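```bash
cat >> objs.py <<'E'
def pep(p): return [np.r_[ring(p[0],p[1],0,.029),ring(p[0],p[1],.109,.025),ring(p[0],p[1],.139,.022),ring(p[0],p[1],.132,.025)]]
def oil(p): return [np.r_[sq(p[0],p[1],0,.024,p[2]*1000),sq(p[0],p[1],.108,.024,p[2]*1000)],np.r_[ring(p[0],p[1],.108,p[3]),ring(p[0],p[1],.152,p[3])]]
IGN=np.zeros((480,640),bool);IGN[282:,:209]=1;IGN[282:,437:]=1;IGN[355:]=1
def fitw(c,mask,f,x0,step,ign=IGN):
    up=lambda a:cv2.resize(a.astype(np.uint8),None,fx=S,fy=S,interpolation=cv2.INTER_NEAREST)
    M=up(mask);G=up(~ign)
    def cost(p):
        m=np.zeros_like(M)
        for X in f(p): m|=hullmask(c,X)
        return np.count_nonzero((m!=M)&(G>0))/M.sum()
    sim=np.array([x0]+[np.array(x0)+np.eye(len(x0))[i]*step[i] for i in range(len(x0))])
    o=minimize(cost,x0,method="Nelder-Mead",options=dict(initial_simplex=sim,xatol=1e-4,fatol=1e-4,maxiter=200)); return o.x,round(o.fun,3)
E
python3 - <<'E'
from objs import *
c=r.get_calibration("wrist");L=lambda t:np.load(f"w3_{t}.npy")
print("salt",fitw(c,L("salt_shaker0"),lambda p:cyl(p,PROF["salt_shaker"]),(.52,-.053),[.004,.004]))
print("sugar",fitw(c,L("sugar_pourer0"),lambda p:cyl(p,PROF["sugar_pourer"]),(.508,-.243),[.004,.004]))
print("pep",fitw(c,fillhull(L("pepper_mill0")),pep,(.52,-.151),[.004,.004]))
for y in(-.02,.0,.02): print("oil",fitw(c,L("oil_bottle0"),oil,(.427,-.103,y,.014),[.004,.004,.012,.002]))
for k,x in((0,(.415,-.30)),(1,(.42,-.2))): print("jar",fitw(c,L(f"spice_jar_a{k}"),lambda p:cyl(p,PROF["spice_jar"]),x,[.006,.006]))
E
```

```text
salt (array([ 0.5268, -0.0469]), np.float64(0.162))
sugar (array([ 0.5194, -0.2478]), np.float64(0.025))
pep (array([ 0.5179, -0.1503]), np.float64(0.112))
oil (array([ 0.4316, -0.099 ,  0.0109,  0.011 ]), np.float64(0.079))
oil (array([ 0.431 , -0.099 ,  0.0115,  0.0133]), np.float64(0.076))
oil (array([ 0.4309, -0.0986,  0.0117,  0.0132]), np.float64(0.077))
jar (array([ 0.4309, -0.2988]), np.float64(0.047))
jar (array([ 0.4292, -0.1995]), np.float64(0.056))
```

Emit:
{"name": "play_rows", "arguments": {
  "translation": [
    [0,0,0],
    [0,0,0],
    [0,0,0],
    [0,0,0],
    [0,0,0],
    [0,0,0],
    [0,0,0],
    [0,0,0],
    [0,0,0],
    [0,0,0],
    [0,0,0],
    [0,0,0],
    [0.046,0.004,0.0275],
    [0.046,0.004,0.0275],
    [0.046,0.004,0.0275],
    [0.046,0.004,0.0275],
    [0,0,0],
    [0,0,0]
  ],
  "delta_rot": [
    [0,0,10],
    [0,0,10],
    [0,0,10],
    [0,0,10],
    [0,0,10],
    [0,0,10],
    [0,0,10],
    [0,0,10],
    [0,0,10],
    [0,0,10],
    [0,0,10],
    [0,0,10],
    [0,0,0],
    [0,0,0],
    [0,0,0],
    [0,0,0],
    [0,0,0],
    [0,0,0]
  ],
  "grip": [1,1,1,1,1,1,1,1,1,1,1,1,1,1,1,1,1,1]
}}

```text
clock: 10.32
tool_pos: [0.5474, -0.0088, 0.2509]
eef_rot: [0.868, 0.496, -0.0, 0.0]
contact_force: [-0.4, -0.5, 0.3]
opening: 0.995
finger_force: 0.0
```

Run:
```python
from objs import *
s=r.get_state();print(s["clock"],s["tool_pos"],yaw_of(s["eef_rot"]),s["q"])
c=r.get_calibration("wrist");im=r.snapshot("wrist")
d=r.silhouettes("wrist","salt_shaker");print([x["confidence"] for x in d]);m=d[0]["pixels"]
f=lambda p:cyl(p,PROF["salt_shaker"])
p,e=fitw(c,m,f,(.522,-.052),[.004,.004]);print(p,e)
for x in("pepper_mill","oil_bottle"):
    d=r.silhouettes("wrist",x)
    if d:
        mm=d[0]["pixels"];cv2.drawContours(im,cv2.findContours(mm.astype(np.uint8),0,1)[0],-1,(255,255,0),1)
        print(x,d[0]["confidence"],fitw(c,fillhull(mm),pep,(.518,-.15),[.004,.004]) if x[0]=="p" else fitw(c,mm,oil,(.431,-.099,.0113,.013),[.004,.004,.01,.002]))
for X in f(p): cv2.polylines(im,[cv2.convexHull(np.round(proj(c,X)).astype(np.int32))],True,(0,255,0),1)
cv2.drawContours(im,cv2.findContours(m.astype(np.uint8),0,1)[0],-1,(255,0,255),1)
cv2.imwrite("pics/w4.png",im)
```

```text
10.325 [ 0.5474 -0.0088  0.2509] -30.467154518251196 [-0.2104  0.6725  0.2373  1.8681 -0.2497  0.6302 -0.3519]
[0.96]
[ 0.5272 -0.0484] 0.298
pepper_mill 0.92 (array([ 0.5235, -0.184 ]), np.float64(0.0))
oil_bottle 0.6 (array([ 0.43  , -0.1012,  0.0108,  0.0156]), np.float64(0.005))
```

View pics/w4.png

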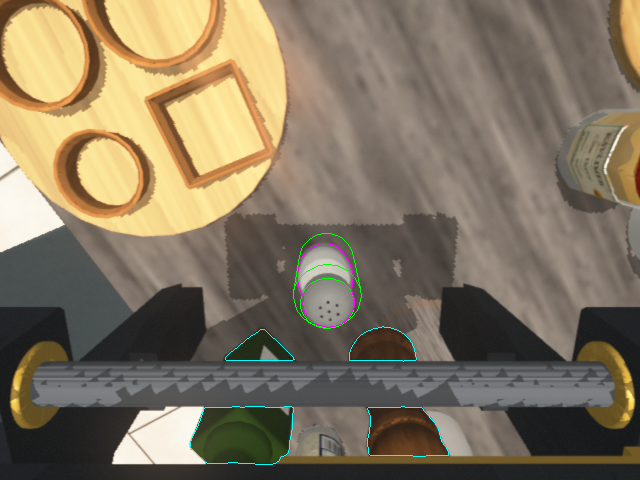

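Run:
```python
from objs import *
c=r.get_calibration("wrist");im=r.snapshot("wrist")
m=r.silhouettes("wrist","salt_shaker")[0]["pixels"]
f=lambda p:cyl(p,[(0,p[2]),(.06,p[2]),(.075,p[3]),(.09,p[3]*.5)])
p,e=fitw(c,m,f,(.525,-.05,.019,.018),[.004,.004,.002,.002]);print(p,e)
f2=lambda p:cyl(p,[(p[4],p[2]),(.06,p[2]),(.075,p[3]),(.09,p[3]*.6)])
print(fitw(c,m,f2,(.525,-.05,.019,.018,.005),[.004,.004,.002,.002,.004]))
for X in f(p): cv2.polylines(im,[cv2.convexHull(np.round(proj(c,X)).astype(np.int32))],True,(0,255,0),1)
print("tip ray",ray(c,[328,304],.089), "dome rim ctr", ray(c,[328,301],.08))
cv2.imwrite("pics/w5.png",cv2.resize(im[210:350,240:420],None,fx=4,fy=4))
```

```text
[ 0.5245 -0.0528  0.0198  0.017 ] 0.083
(array([ 0.525 , -0.0514,  0.02  ,  0.0179,  0.0064]), np.float64(0.082))
tip ray [[ 0.5285 -0.0484  0.089 ]] dome rim ctr [[ 0.5276 -0.0503  0.08  ]]
```

View pics/w5.png

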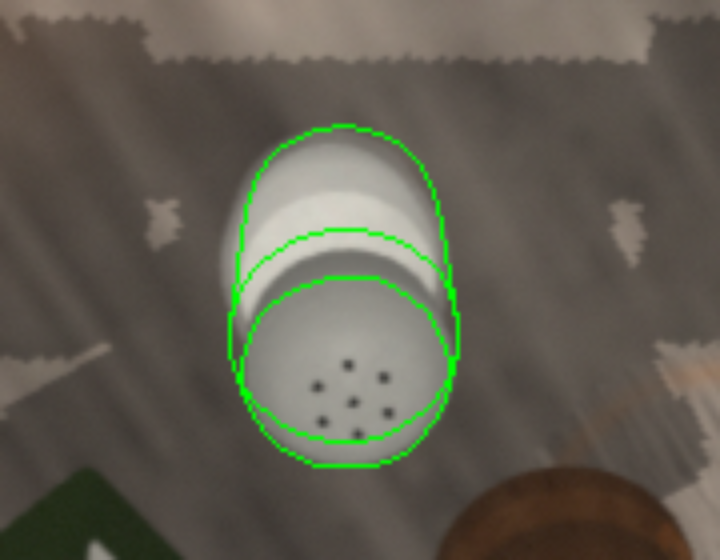

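Run:
```python
from objs import *
c=r.get_calibration("wrist")
P=lambda u,v:[u/4+240-.375,v/4+210-.375]
print("tip",ray(c,P(352,400),.0895),"rim",ray(c,P(349,372),.076),"rimR",ray(c,P([],[]) if 0 else P(450,372),.076),ray(c,P(243,372),.076))
t=R.from_quat(r.get_state()["eef_rot"]).as_matrix()
print("base edge",ray(c,P(335,130),0)-.022*t[:,0])
tp=r.get_state()["tool_pos"]
for u in (222,450): print("side",u,[( (ray(c,P(u,270),z)[0]-tp)@t).round(4) for z in(.0,.03,.06)])
print("tip tool",(ray(c,P(352,400),.0895)[0]-tp)@t)
for px in ((302,265,"l"),):pass
for px in ([0,0],[320,0]): print(ray(c,px,.0))
```

```text
tip [[ 0.5266 -0.0508  0.0895]] rim [[ 0.5256 -0.0519  0.076 ]] rimR [[ 0.5398 -0.0603  0.076 ]] [[ 0.5107 -0.0431  0.076 ]]
base edge [[ 0.522 -0.054 -0.   ]]
side 222 [array([-0.0602, -0.0229,  0.2514]), array([-0.0484, -0.0209,  0.2215]), array([-0.0366, -0.0188,  0.1915])]
side 450 [array([-0.0601,  0.0244,  0.2515]), array([-0.0484,  0.0222,  0.2215]), array([-0.0366,  0.02  ,  0.1915])]
tip tool [-0.0466  0.003   0.162 ]
[[0.4278 0.232  0.    ]]
[[0.6206 0.1185 0.    ]]
```

Emit:
{"name": "play_rows", "arguments": {
  "translation": [
    [-0.024,0.001,0],
    [-0.024,0.001,0],
    [0,0,0.04],
    [0,0,0.04],
    [0,0,0.04],
    [0,0,0.022],
    [0,0,0],
    [0,0,0],
    [0,0,0],
    [0,0,0],
    [0,0,0],
    [0,0,0],
    [0,0,-0.02],
    [0,0,-0.04],
    [0,0,-0.04],
    [0,0,0],
    [0,0,0]
  ],
  "delta_rot": [
    [0,0,0],
    [0,0,0],
    [0,0,0],
    [0,0,0],
    [0,0,0],
    [0,0,0],
    [0,0,0],
    [0,0,0],
    [0,0,0],
    [0,0,0],
    [0,0,0],
    [0,0,0],
    [0,0,0],
    [0,0,0],
    [0,0,0],
    [0,0,0],
    [0,0,0]
  ],
  "grip": [1,1,1,1,1,1,1,-0.3,-0.3,-0.3,-0.3,-0.3,-0.3,-0.3,-0.3,-0.3,-0.3],
  "squeeze": 15
}}

```text
clock: 12.75
tool_pos: [0.5246, -0.0503, 0.2082]
eef_rot: [0.868, 0.497, -0.0, -0.0]
contact_force: [-0.4, -0.0, -1.1]
opening: 0.399
finger_force: 14.8
```

Run:
```python
from objs import *
s=r.get_state();print(s["clock"],s["tool_pos"],yaw_of(s["eef_rot"]),s["opening"],s["finger_force"])
im=r.snapshot("wrist");cv2.imwrite("pics/w6.png",im)
c=r.get_calibration("wrist");print(proj(c,[s["tool_pos"]+[0,0,-.019],s["tool_pos"]+[0,0,-.064+.045-.045]]))
```

```text
12.75 [ 0.5246 -0.0503  0.2082] -30.422811321628725 0.39871656580831083 14.764662649249658
[[324.291  385.1974]
 [324.0719 310.9304]]
```

View pics/w6.png

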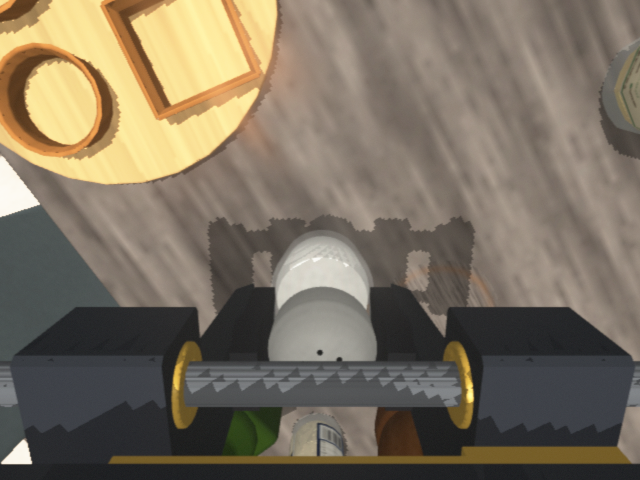

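Run:
```python
from objs import *
c=r.get_calibration("wrist");s=r.get_state();im=cv2.imread("pics/w6.png");tp=s["tool_pos"]
print(proj(c,ring(tp[0],tp[1],tp[2]-.109,.022))[:,1].min(), proj(c,ring(tp[0],tp[1],tp[2]-.109,.022))[:,0].max())
for z,rd in((-.109,.022),(-.035,.022),(-.019,.008)):cv2.polylines(im,[np.round(proj(c,ring(tp[0],tp[1],tp[2]+z,rd))).astype(np.int32)],True,(0,255,0),1)
cv2.imwrite("pics/w7.png",cv2.resize(im[200:400,200:450],None,fx=3,fy=3))
im=r.snapshot("side");cs=r.get_calibration("side")
p=proj(cs,[tp+[0,0,-.064]])[0].astype(int);cv2.imwrite("pics/s7.png",cv2.resize(im[p[1]-60:p[1]+80,p[0]-90:p[0]+90],None,fx=4,fy=4));print(p)
for z in(-.109,-.035):cv2.polylines(im,[np.round(proj(cs,ring(tp[0],tp[1],tp[2]+z,.022))).astype(np.int32)],True,(0,255,0),1)
a=cv2.resize(im[p[1]-80:p[1]+80,p[0]-90:p[0]+90],None,fx=3,fy=3);b=cv2.imread("pics/w7.png")[:480];b=cv2.resize(b,None,fx=.34,fy=.34) if 0 else b
b=cv2.resize(cv2.imread("pics/w7.png"),(250,200));h=np.zeros((480,a.shape[1]+250,3),np.uint8);h[:,:a.shape[1]]=a;h[:200,a.shape[1]:]=b;cv2.imwrite("pics/c7.png",h)
```

```text
223.28173497198625 370.0704224745467
[344 190]
```

View pics/c7.png

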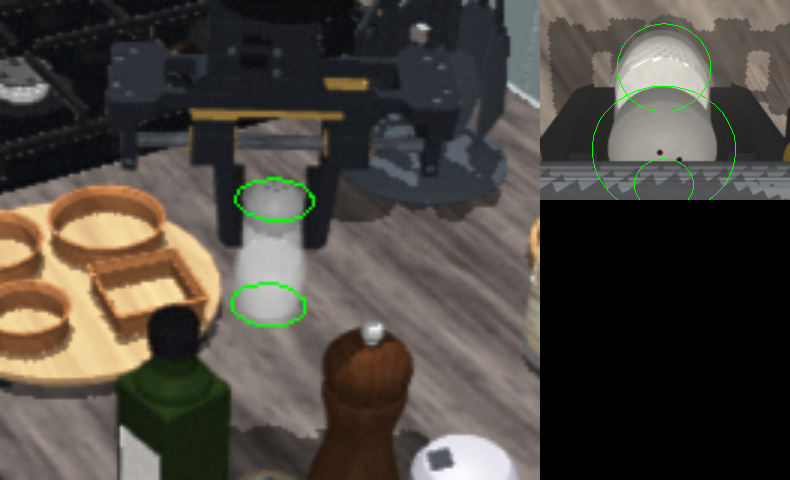

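Emit:
{"name": "play_rows", "arguments": {
  "translation": [
    [0.0192,-0.0392,0],
    [0.0192,-0.0392,0],
    [0.0192,-0.0392,0],
    [0.0192,-0.0392,0],
    [0,0,0.02],
    [0,0,0],
    [0,0,0]
  ],
  "delta_rot": [
    [0,0,0],
    [0,0,0],
    [0,0,0],
    [0,0,0],
    [0,0,0],
    [0,0,0],
    [0,0,0]
  ],
  "grip": [-0.3,-0.3,-0.3,-0.3,-0.3,-0.3,-0.3]
}}

```text
clock: 13.72
tool_pos: [0.429, 0.0944, 0.1886]
eef_rot: [0.868, 0.496, -0.0, 0.0]
contact_force: [0.6, -1.1, 0.2]
opening: 0.395
finger_force: 14.8
```

Emit:
{"name": "play_rows", "arguments": {
  "translation": [
    [0,-0.001,0.02],
    [0,0,0.02],
    [0,0,0.008],
    [0,0,0.008],
    [0,0,0.006],
    [0,0,0]
  ],
  "delta_rot": [
    [0,0,0],
    [0,0,0],
    [0,0,0],
    [0,0,0],
    [0,0,0],
    [0,0,0]
  ],
  "grip": [-0.3,-0.3,-0.3,-0.3,-0.3,-0.3]
}}

```text
clock: 14.48
tool_pos: [0.4298, 0.0951, 0.128]
eef_rot: [0.868, 0.496, 0.002, 0.001]
contact_force: [2.5, -1.9, 7.9]
opening: 0.403
finger_force: 15.4
```

Emit:
{"name": "play_rows", "arguments": {
  "translation": [
    [0,0,0],
    [0,0,0],
    [0,0,0],
    [0,0,-0.04],
    [0,0,-0.05],
    [0,0,0],
    [0,0,0]
  ],
  "delta_rot": [
    [0,0,0],
    [0,0,0],
    [0,0,0],
    [0,0,0],
    [0,0,0],
    [0,0,0],
    [0,0,0]
  ],
  "grip": [0.2,0.2,0.2,0.2,0.2,0.2,0.2]
}}

```text
clock: 15.35
tool_pos: [0.4276, 0.0958, 0.2165]
eef_rot: [0.868, 0.497, -0.0, -0.0]
contact_force: [0.4, -0.1, 0.3]
opening: 0.603
finger_force: 0.0
```

Run:
```python
from objs import *
s=r.get_state();print(s["clock"],s["tool_pos"],yaw_of(s["eef_rot"]),s["opening"])
cs=r.get_calibration("side");im=r.snapshot("side");p=proj(cs,[[.428,.095,.05]])[0].astype(int)
for z in(.016,.036,.09):cv2.polylines(im,[np.round(proj(cs,ring(.4307,.1005,z,.022 if z!=.036 else .0285))).astype(np.int32)],True,(0,255,0),1)
a=cv2.resize(im[p[1]-60:p[1]+60,p[0]-70:p[0]+70],None,fx=3,fy=3)
w=cv2.resize(r.snapshot("wrist"),(480,360));cv2.imwrite("pics/c8.png",np.hstack([a[:,:],w])[:, :800] if 0 else cv2.resize(np.hstack([a,w]),(800,320)))
```

```text
15.35 [0.4276 0.0958 0.2165] -30.4038976402818 0.6031820544737735
```

View pics/c8.png

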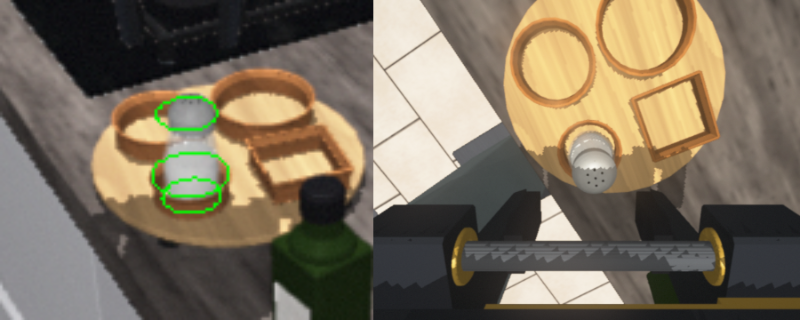

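Emit:
{"name": "play_rows", "arguments": {
  "translation": [
    [-0.021,0.04,-0.033],
    [-0.021,0.04,-0.03],
    [-0.021,0.04,-0.02],
    [-0.021,0.04,0],
    [-0.022,0.042,0],
    [0,0,0],
    [0,0,0]
  ],
  "delta_rot": [
    [0,0,0],
    [0,0,0],
    [0,0,0],
    [0,0,0],
    [0,0,0],
    [0,0,0],
    [0,0,0]
  ],
  "grip": [1,1,1,1,1,1,1]
}}

```text
clock: 16.32
tool_pos: [0.5476, -0.0973, 0.2983]
eef_rot: [0.868, 0.497, -0.001, -0.001]
contact_force: [-0.4, 0.5, 0.2]
opening: 1.0
finger_force: 0.0
```

Run:
```python
from objs import *
s=r.get_state();print(s["clock"],s["tool_pos"],yaw_of(s["eef_rot"]))
c=r.get_calibration("wrist");im=r.snapshot("wrist")
T=R.from_quat(s["eef_rot"]).as_matrix();b=T@[-.0007,.0006,0];print("bias",b)
m=r.silhouettes("wrist","pepper_mill")[0]["pixels"];np.save("m_pep.npy",m)
# head + foot + free waist
f=lambda p:[np.r_[ring(p[0],p[1],0,.029),ring(p[0],p[1],.012,.029)],np.r_[ring(p[0],p[1],.109,.025),ring(p[0],p[1],.132,.025),ring(p[0],p[1],.139,p[3])],np.r_[ring(p[0],p[1],.012,.027),ring(p[0],p[1],.06,p[2])],np.r_[ring(p[0],p[1],.06,p[2]),ring(p[0],p[1],.109,.023)]]
p,e=fitw(c,m,f,(.518,-.150,.02,.02),[.004,.004,.002,.002]);print(p,e)
for X in f(p): cv2.polylines(im,[cv2.convexHull(np.round(proj(c,X)).astype(np.int32))],True,(0,255,0),1)
cv2.imwrite("pics/w9.png",im)
```

```text
16.325 [ 0.5476 -0.0973  0.2983] -30.4252842475743
bias [ 0.0002 -0.0009 -0.    ]
[ 0.5239 -0.15    0.0213  0.0181] 0.083
```

View pics/w9.png

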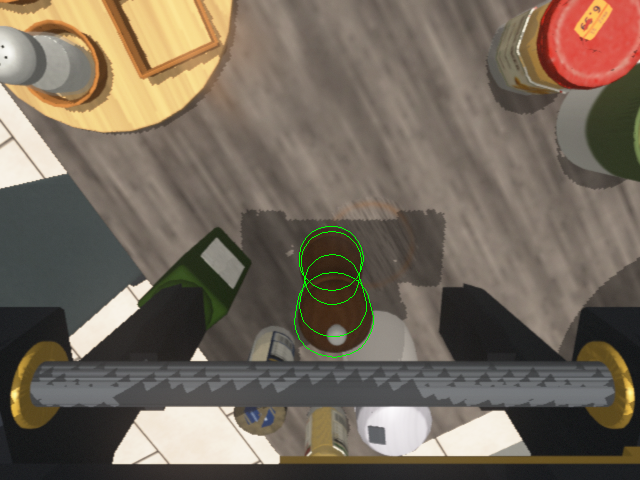

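Run:
```python
from objs import *
c=r.get_calibration("wrist");im=cv2.imread("pics/w9.png");m=np.load("m_pep.npy")
im2=r.snapshot("wrist")
g=cv2.cvtColor(im2,cv2.COLOR_BGR2GRAY)[322:348,322:352];_,t=cv2.threshold(g,120,1,0);M=cv2.moments(t,True);k=[322+M["m10"]/M["m00"],322+M["m01"]/M["m00"]];print(k,M["m00"])
print("knob",ray(c,k,.145))
rows=[(y,np.nonzero(m[y])[0].min(),np.nonzero(m[y])[0].max()) for y in range(222,358,8) if m[y].any()];print(rows)
cv2.drawContours(im2,cv2.findContours(m.astype(np.uint8),0,1)[0],-1,(255,0,255),1)
cv2.imwrite("pics/w10.png",cv2.resize(im2[210:370,250:420],None,fx=3.5,fy=3.5))
```

```text
[336.71784232365144, 336.3941908713693] 241.0
knob [[ 0.524  -0.1529  0.145 ]]
[(230, np.int64(317), np.int64(345)), (238, np.int64(306), np.int64(355)), (246, np.int64(301), np.int64(360)), (254, np.int64(299), np.int64(362)), (262, np.int64(299), np.int64(362)), (270, np.int64(301), np.int64(362)), (278, np.int64(302), np.int64(361)), (286, np.int64(305), np.int64(362)), (294, np.int64(303), np.int64(366)), (302, np.int64(301), np.int64(369)), (310, np.int64(299), np.int64(372)), (318, np.int64(298), np.int64(372)), (326, np.int64(299), np.int64(371)), (334, np.int64(303), np.int64(368)), (342, np.int64(308), np.int64(361)), (350, np.int64(322), np.int64(348))]
```

View pics/w10.png

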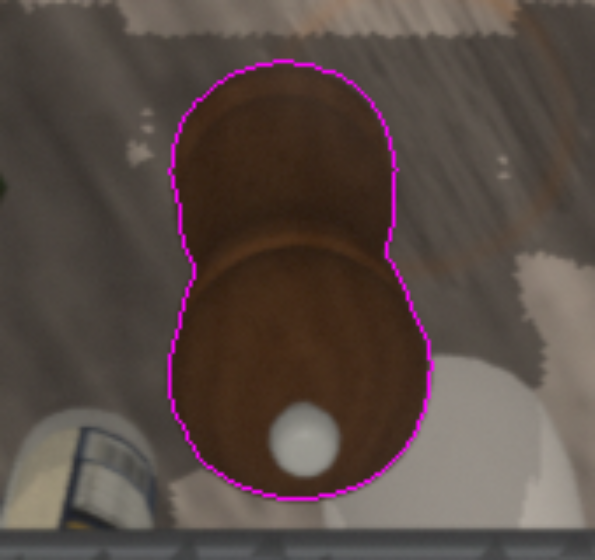

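Emit:
{"name": "play_rows", "arguments": {
  "translation": [
    [-0.0297,0.003,0],
    [-0.0296,0.003,0],
    [0,0,0.04],
    [0,0,0.04],
    [0,0,0.03],
    [0,0,0.0113],
    [0,0,0],
    [0,0,0],
    [0,0,0],
    [0,0,0],
    [0,0,0],
    [0,0,-0.02],
    [0,0,-0.05],
    [0,0,-0.05],
    [0,0,0],
    [0,0,0]
  ],
  "delta_rot": [
    [0,0,0],
    [0,0,0],
    [0,0,0],
    [0,0,0],
    [0,0,0],
    [0,0,0],
    [0,0,0],
    [0,0,0],
    [0,0,0],
    [0,0,0],
    [0,0,0],
    [0,0,0],
    [0,0,0],
    [0,0,0],
    [0,0,0],
    [0,0,0]
  ],
  "grip": [1,1,1,1,1,1,1,-0.2,-0.2,-0.2,-0.2,-0.2,-0.2,-0.2,-0.2,-0.2],
  "squeeze": 25
}}

```text
clock: 18.48
tool_pos: [0.5228, -0.1518, 0.2977]
eef_rot: [0.868, 0.497, -0.001, -0.001]
contact_force: [0.6, 0.4, -1.8]
opening: 0.541
finger_force: 25.0
```

Run:
```python
from objs import *
s=r.get_state();print(s["clock"],s["tool_pos"],yaw_of(s["eef_rot"]),s["opening"])
c=r.get_calibration("wrist");im=r.snapshot("wrist");tp=s["tool_pos"]
d=r.silhouettes("wrist","pepper_mill");m=d[0]["pixels"];ys,xs=np.nonzero(m);print(d[0]["confidence"],xs.min(),xs.max(),ys.min(),ys.max())
for y in range(ys.min(),ys.max(),8):
    x=np.nonzero(m[y])[0]
    if len(x): print(y,x.min(),x.max(),end=" | ")
q=proj(c,ring(tp[0],tp[1],tp[2]-.177,.029));print("\npred foot",q[:,0].min(),q[:,0].max(),q[:,1].min(),"centre",q.mean(0))
q=proj(c,ring(*(tp+[0,0,-.177]-.003*R.from_quat(s["eef_rot"]).as_matrix()[:,0]),.029));print("pred foot -3mm x",q[:,1].min())
```

```text
18.475 [ 0.5228 -0.1518  0.2977] -30.422804278419736 0.5406993384272123
0.87 254 390 184 360
184 313 332 | 192 295 349 | 200 285 357 | 208 279 363 | 216 277 367 | 224 275 369 | 232 275 369 | 240 274 370 | 248 274 370 | 256 275 369 | 264 271 373 | 272 267 377 | 280 264 380 | 288 259 385 | 296 255 388 | 304 255 389 | 312 255 390 | 320 255 390 | 328 255 390 | 336 256 389 | 344 258 386 | 352 263 382 | 
pred foot 277.0603415087238 369.86355517931213 184.64930514347088 centre [323.4459 230.1267]
pred foot -3mm x 189.5527724050457
```

Emit:
{"name": "play_rows", "arguments": {
  "translation": [
    [0.035,-0.0341,-0.01],
    [0.035,-0.0341,0],
    [0.035,-0.0341,0],
    [0.035,-0.0341,0],
    [0.035,-0.0341,0],
    [0.035,-0.0341,0],
    [0.035,-0.0341,0],
    [0,0,0],
    [0,0,0.03],
    [0,0,0.02],
    [0,0,0],
    [0,0,0]
  ],
  "delta_rot": [
    [0,0,0],
    [0,0,0],
    [0,0,0],
    [0,0,0],
    [0,0,0],
    [0,0,0],
    [0,0,0],
    [0,0,0],
    [0,0,0],
    [0,0,0],
    [0,0,0],
    [0,0,0]
  ],
  "grip": [-0.2,-0.2,-0.2,-0.2,-0.2,-0.2,-0.2,-0.2,-0.2,-0.2,-0.2,-0.2]
}}

```text
clock: 20.08
tool_pos: [0.4422, 0.1793, 0.2586]
eef_rot: [0.868, 0.496, -0.0, 0.0]
contact_force: [0.4, -0.3, -2.4]
opening: 0.536
finger_force: 25.0
```

Run:
```python
from wells import *
s=r.get_state();print(s["clock"],s["tool_pos"],yaw_of(s["eef_rot"]))
for t in("well_medium","well_large","well_square"):W[t]
o=wells("wrist");cv2.imwrite("pics/w11.png",r.snapshot("wrist"))
c=r.get_calibration("wrist");tp=s["tool_pos"]
d=r.silhouettes("wrist","pepper_mill");m=d[0]["pixels"];ys,xs=np.nonzero(m);print(ys.min(),[ (y,np.nonzero(m[y])[0].min(),np.nonzero(m[y])[0].max()) for y in range(ys.min(),ys.min()+80,10) if m[y].any()])
q=proj(c,ring(tp[0],tp[1],tp[2]-.177,.029));print("pred",q[:,0].min(),q[:,0].max(),q[:,1].min())
```

```text
20.075 [0.4422 0.1793 0.2586] -30.49359175831452
well_small [ 0.4549  0.1067 -0.002 ] 0.463
well_medium [0.4442 0.1902 0.0292] 0.306
well_large [0.5261 0.1678 0.0417] 0.025
well_square [ 0.5146  0.0822  0.0321 -0.0077] 0.052
mean [0.4849 0.1367]
185 [(185, np.int64(314), np.int64(330)), (195, np.int64(292), np.int64(351)), (205, np.int64(284), np.int64(360)), (215, np.int64(279), np.int64(365)), (225, np.int64(275), np.int64(368)), (235, np.int64(275), np.int64(369)), (245, np.int64(274), np.int64(370)), (255, np.int64(276), np.int64(369))]
pred 277.163828355381 369.78679308720854 185.66478177630285
```

View pics/w11.png

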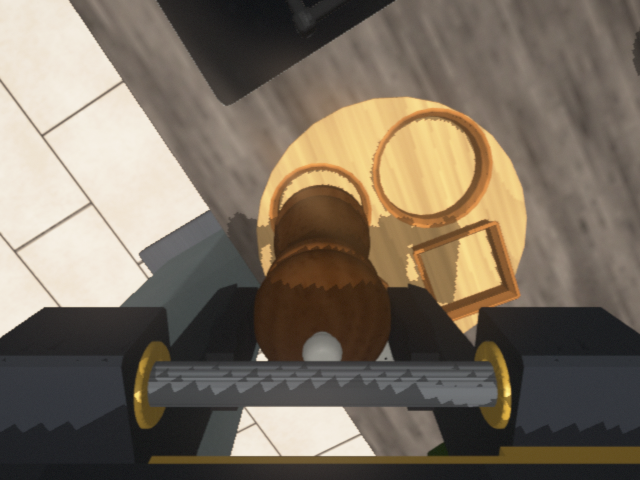

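Emit:
{"name": "play_rows", "arguments": {
  "translation": [
    [0.001,-0.0014,0.015],
    [0,0,0.015],
    [0,0,0.012],
    [0,0,0.008],
    [0,0,0.008],
    [0,0,0.006],
    [0,0,0]
  ],
  "delta_rot": [
    [0,0,0],
    [0,0,0],
    [0,0,0],
    [0,0,0],
    [0,0,0],
    [0,0,0],
    [0,0,0]
  ],
  "grip": [-0.2,-0.2,-0.2,-0.2,-0.2,-0.2,-0.2]
}}

```text
clock: 21.3
tool_pos: [0.4422, 0.1811, 0.1948]
eef_rot: [0.868, 0.496, 0.001, 0.0]
contact_force: [1.1, -0.2, 1.5]
opening: 0.537
finger_force: 25.0
```

Emit:
{"name": "play_rows", "arguments": {
  "translation": [
    [0,0,0],
    [0,0,0],
    [0,0,0],
    [0,0,-0.05],
    [0,0,-0.05],
    [-0.0338,0.0355,0],
    [-0.0338,0.0355,0],
    [-0.0338,0.0355,0],
    [-0.0338,0.0355,0],
    [-0.0338,0.0355,0],
    [-0.0338,0.0355,0],
    [-0.0338,0.0355,0],
    [-0.0338,0.0355,0],
    [0,0,0],
    [0,0,0]
  ],
  "delta_rot": [
    [0,0,0],
    [0,0,0],
    [0,0,0],
    [0,0,0],
    [0,0,0],
    [0,0,0],
    [0,0,0],
    [0,0,0],
    [0,0,0],
    [0,0,0],
    [0,0,0],
    [0,0,0],
    [0,0,0],
    [0,0,0],
    [0,0,0]
  ],
  "grip": [0.5,0.5,0.5,0.5,0.5,1,1,1,1,1,1,1,1,1,1]
}}

```text
clock: 23.18
tool_pos: [0.5487, -0.1947, 0.2941]
eef_rot: [0.868, 0.497, -0.0, -0.001]
contact_force: [0.1, 1.0, 0.3]
opening: 1.001
finger_force: 0.0
```

Run:
```python
from objs import *
s=r.get_state();print(s["clock"],s["tool_pos"],yaw_of(s["eef_rot"]))
c=r.get_calibration("wrist");im=r.snapshot("wrist")
d=r.silhouettes("wrist","sugar_pourer");m=d[0]["pixels"];print(len(d),d[0]["confidence"])
f=lambda p:cyl(p,PROF["sugar_pourer"])
p,e=fitw(c,m,f,(.519,-.248),[.004,.004]);print(p,e)
for X in f(p): cv2.polylines(im,[cv2.convexHull(np.round(proj(c,X)).astype(np.int32))],True,(0,255,0),1)
cv2.drawContours(im,cv2.findContours(m.astype(np.uint8),0,1)[0],-1,(255,0,255),1)
for n in("scene",):
    i2=r.snapshot(n);cc=r.get_calibration(n);q=proj(cc,[[.47,.13,.05]])[0].astype(int);a=i2[q[1]-70:q[1]+50,q[0]-70:q[0]+90]
cv2.imwrite("pics/w12.png",np.hstack([im[150:390,150:490],cv2.resize(a,(320,240))]))
```

```text
23.175 [ 0.5487 -0.1947  0.2941] -30.415774998805748
1 0.83
[ 0.5178 -0.2494] 0.027
```

View pics/w12.png

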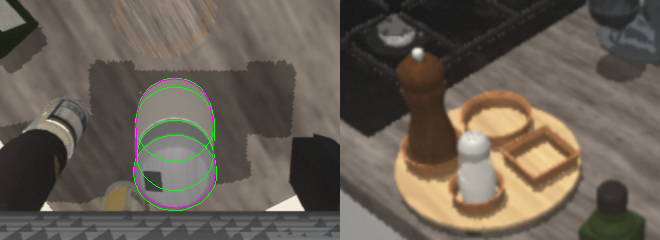

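Emit:
{"name": "play_rows", "arguments": {
  "translation": [
    [-0.031,0.001,0],
    [-0.031,0.0005,0],
    [0,0,0.04],
    [0,0,0.04],
    [0,0,0.04],
    [0,0,0.013],
    [0,0,0],
    [0,0,0],
    [0,0,0],
    [0,0,0],
    [0,0,0],
    [0,0,-0.02],
    [0,0,-0.03],
    [0,0,-0.04],
    [0,0,0],
    [0,0,0]
  ],
  "delta_rot": [
    [0,0,0],
    [0,0,0],
    [0,0,0],
    [0,0,0],
    [0,0,0],
    [0,0,0],
    [0,0,0],
    [0,0,0],
    [0,0,0],
    [0,0,0],
    [0,0,0],
    [0,0,0],
    [0,0,0],
    [0,0,0],
    [0,0,0],
    [0,0,0]
  ],
  "grip": [0.75,0.75,0.75,0.75,0.75,0.75,0.75,0,0,0,0,0,0,0,0,0],
  "squeeze": 35
}}

```text
clock: 25.32
tool_pos: [0.5182, -0.2491, 0.2503]
eef_rot: [0.868, 0.497, -0.001, -0.001]
contact_force: [-0.3, 1.0, -4.6]
opening: 0.615
finger_force: 35.0
```

Run:
```python
from objs import *
s=r.get_state();print(s["clock"],s["tool_pos"],yaw_of(s["eef_rot"]),s["opening"])
c=r.get_calibration("wrist");r.snapshot("wrist");tp=s["tool_pos"]
m=r.silhouettes("wrist","sugar_pourer")[0]["pixels"];ys,xs=np.nonzero(m)
h=tp[2]-.161
for rd in(.034,): q=proj(c,np.r_[ring(tp[0],tp[1],h,rd),ring(tp[0],tp[1],h+.03,rd)]);print("pred",q.min(0),q.max(0))
print("obs",xs.min(),ys.min(),xs.max(),[(y,np.nonzero(m[y])[0].min(),np.nonzero(m[y])[0].max()) for y in range(ys.min(),ys.min()+90,15)])
pr=[(z+h,rr) for z,rr in PROF["sugar_pourer"]]
ig=IGN.copy();ig[250:]=1
print("fit",fitw(c,m,lambda p:cyl(p,pr),tp[:2],[.004,.004],ig))
```

```text
25.325 [ 0.5182 -0.2491  0.2503] -30.423487707178644 0.6146664299617115
pred [258.4089 180.4067] [388.7807 313.4537]
obs 239 181 405 [(181, np.int64(313), np.int64(325)), (196, np.int64(281), np.int64(360)), (211, np.int64(269), np.int64(372)), (226, np.int64(262), np.int64(380)), (241, np.int64(257), np.int64(384)), (256, np.int64(255), np.int64(387))]
fit (array([ 0.5168, -0.2483]), np.float64(0.003))
```

Emit:
{"name": "play_rows", "arguments": {
  "translation": [
    [0.0455,-0.0255,0],
    [0.0455,-0.0255,0],
    [0.0455,-0.0255,0],
    [0.0455,-0.0255,0],
    [0.0455,-0.0255,0],
    [0.0455,-0.0255,0],
    [0.0455,-0.0255,0],
    [0.0455,-0.0255,0],
    [0,0,0.02],
    [0,0,0],
    [0,0,0]
  ],
  "delta_rot": [
    [0,0,0],
    [0,0,0],
    [0,0,0],
    [0,0,0],
    [0,0,0],
    [0,0,0],
    [0,0,0],
    [0,0,0],
    [0,0,0],
    [0,0,0],
    [0,0,0]
  ],
  "grip": [0,0,0,0,0,0,0,0,0,0,0]
}}

```text
clock: 26.8
tool_pos: [0.5275, 0.1661, 0.2313]
eef_rot: [0.868, 0.496, -0.001, 0.0]
contact_force: [0.1, 0.0, -3.4]
opening: 0.61
finger_force: 35.0
```

Emit:
{"name": "play_rows", "arguments": {
  "translation": [
    [0.0016,-0.0014,0.01],
    [0,0,0.012],
    [0,0,0.01],
    [0,0,0.008],
    [0,0,0.007],
    [0,0,0.0055],
    [0,0,0]
  ],
  "delta_rot": [
    [0,0,0],
    [0,0,0],
    [0,0,0],
    [0,0,0],
    [0,0,0],
    [0,0,0],
    [0,0,0]
  ],
  "grip": [0,0,0,0,0,0,0]
}}

```text
clock: 27.68
tool_pos: [0.5272, 0.1696, 0.179]
eef_rot: [0.868, 0.497, 0.0, -0.0]
contact_force: [0.4, 0.2, -4.3]
opening: 0.609
finger_force: 35.0
```

Emit:
{"name": "play_rows", "arguments": {
  "translation": [
    [0,0,0.002],
    [0,0,0]
  ],
  "delta_rot": [
    [0,0,0],
    [0,0,0]
  ],
  "grip": [0,0]
}}

```text
clock: 27.92
tool_pos: [0.5274, 0.1698, 0.1785]
eef_rot: [0.868, 0.497, 0.001, -0.0]
contact_force: [-2.1, 0.7, 8.4]
opening: 0.608
finger_force: 35.0
```

Emit:
{"name": "play_rows", "arguments": {
  "translation": [
    [0,0,0],
    [0,0,0],
    [0,0,0],
    [0,0,-0.05],
    [0,0,-0.06],
    [-0.0473,0.0028,0],
    [-0.0473,0.0028,0],
    [-0.0473,0.0028,0],
    [-0.0473,0.0028,0],
    [-0.0473,0.0028,0],
    [0,0,0],
    [0,0,0],
    [0,0,0],
    [0,0,0],
    [0,0,0],
    [0,0,0],
    [0,0,0]
  ],
  "delta_rot": [
    [0,0,0],
    [0,0,0],
    [0,0,0],
    [0,0,0],
    [0,0,0],
    [0,0,0],
    [0,0,0],
    [0,0,0],
    [0,0,0],
    [0,0,0],
    [0,0,-8.3],
    [0,0,-8.3],
    [0,0,-8.3],
    [0,0,-8.3],
    [0,0,-8.3],
    [0,0,0],
    [0,0,0]
  ],
  "grip": [0.6,0.6,0.6,0.6,0.6,0.8,0.8,0.8,0.8,0.8,0.8,0.8,0.8,0.8,0.8,0.8,0.8]
}}

```text
clock: 30.05
tool_pos: [0.4194, -0.0416, 0.287]
eef_rot: [0.637, 0.771, 0.0, 0.0]
contact_force: [-0.0, 0.6, 0.0]
opening: 0.901
finger_force: 0.0
```

Run:
```python
from objs import *
s=r.get_state();print(s["clock"],s["tool_pos"],yaw_of(s["eef_rot"]),s["opening"])
c=r.get_calibration("wrist");r.snapshot("wrist")
d=r.silhouettes("wrist","oil_bottle");m=d[0]["pixels"];ys,xs=np.nonzero(m);print(d[0]["confidence"],xs.min(),xs.max(),ys.min(),ys.max())
for y0 in(.006,.016):print(fitw(c,m,oil,(.430,-.100,y0,.013),[.004,.004,.008,.002]))
ig=IGN.copy();ig[300:]=1
print("body only",fitw(c,m,lambda p:oil([*p,.012]),(.430,-.100,.011),[.004,.004,.008],ig))
```

```text
30.05 [ 0.4194 -0.0416  0.287 ] 10.91351156036571 0.9005348633687267
0.83 288 360 237 360
(array([ 0.4315, -0.1002,  0.0085,  0.0134]), np.float64(0.05))
(array([ 0.432 , -0.1001,  0.0104,  0.0142]), np.float64(0.052))
body only (array([ 0.4319, -0.1001,  0.0109]), np.float64(0.022))
```

Emit:
{"name": "play_rows", "arguments": {
  "translation": [
    [-0.03,0.001,0],
    [-0.03,0.001,0],
    [0,0,0.04],
    [0,0,0.04],
    [0,0,0.04],
    [0,0,0.017],
    [0,0,0],
    [0,0,0],
    [0,0,0],
    [0,0,0],
    [0,0,0],
    [0,0,-0.02],
    [0,0,-0.03],
    [0,0,-0.04],
    [0,0,0],
    [0,0,0]
  ],
  "delta_rot": [
    [0,0,0],
    [0,0,0],
    [0,0,0],
    [0,0,0],
    [0,0,0],
    [0,0,0],
    [0,0,0],
    [0,0,0],
    [0,0,0],
    [0,0,0],
    [0,0,0],
    [0,0,0],
    [0,0,0],
    [0,0,0],
    [0,0,0],
    [0,0,0]
  ],
  "grip": [0.8,0.8,0.8,0.8,0.8,0.8,0.8,-0.1,-0.1,-0.1,-0.1,-0.1,-0.1,-0.1,-0.1,-0.1],
  "squeeze": 35
}}

```text
clock: 32.15
tool_pos: [0.4322, -0.0997, 0.2393]
eef_rot: [0.636, 0.772, -0.0, -0.001]
contact_force: [-0.4, 0.0, -3.3]
opening: 0.545
finger_force: 34.8
```

Run:
```python
from objs import *
s=r.get_state();print(s["clock"],s["tool_pos"],yaw_of(s["eef_rot"]),s["opening"],s["finger_force"])
c=r.get_calibration("wrist");r.snapshot("wrist");tp=s["tool_pos"];h=tp[2]-.150
m=r.silhouettes("wrist","oil_bottle")[0]["pixels"];ys,xs=np.nonzero(m)
print("obs",ys.min(),[(y,np.nonzero(m[y])[0].min(),np.nonzero(m[y])[0].max()) for y in range(ys.min(),ys.min()+90,10)])
ig=IGN.copy();ig[245:]=1
f=lambda p:[np.r_[sq(p[0],p[1],h,.024,p[2]*1000),sq(p[0],p[1],h+.108,.024,p[2]*1000)]]
o=fitw(c,m,f,(*tp[:2],.0109),[.003,.003,.005],ig);print(o,(np.r_[o[0][:2],tp[2]]-tp)@R.from_quat(s["eef_rot"]).as_matrix())
```

```text
32.15 [ 0.4322 -0.0997  0.2393] 11.081121982075118 0.5452142967344138 34.82667714357376
obs 200 [(200, np.int64(291), np.int64(309)), (210, np.int64(276), np.int64(366)), (220, np.int64(272), np.int64(372)), (230, np.int64(267), np.int64(377)), (240, np.int64(263), np.int64(381)), (250, np.int64(259), np.int64(387)), (260, np.int64(255), np.int64(393)), (270, np.int64(250), np.int64(396)), (280, np.int64(249), np.int64(398))]
(array([ 0.4318, -0.0994,  0.0099]), np.float64(0.01)) [ 0.0004 -0.0003  0.    ]
```

Emit:
{"name": "play_rows", "arguments": {
  "translation": [
    [0,0,0],
    [0,0,0],
    [0.0385,0.0112,0],
    [0.0385,0.0112,0],
    [0.0385,0.0112,0],
    [0.0385,0.0112,0],
    [0.0385,0.0112,0],
    [0,0,0.02],
    [0,0,0],
    [0,0,0]
  ],
  "delta_rot": [
    [0,0,9.6],
    [0,0,9.6],
    [0,0,0],
    [0,0,0],
    [0,0,0],
    [0,0,0],
    [0,0,0],
    [0,0,0],
    [0,0,0],
    [0,0,0]
  ],
  "grip": [-0.1,-0.1,-0.1,-0.1,-0.1,-0.1,-0.1,-0.1,-0.1,-0.1]
}}

```text
clock: 33.5
tool_pos: [0.515, 0.0818, 0.2196]
eef_rot: [0.756, 0.655, -0.001, -0.0]
contact_force: [0.2, 0.3, -3.7]
opening: 0.54
finger_force: 34.8
```

Run:
```python
from objs import *
s=r.get_state();print(s["clock"],s["tool_pos"],yaw_of(s["eef_rot"]))
plan([(.515,.0831,.168,-8.1)])
# check collar vs bottle in the wrist view: unoccluded side of the square collar
c=r.get_calibration("wrist");r.snapshot("wrist")
d=r.silhouettes("wrist","well_square");print(len(d))
if d:
    m=d[0]["pixels"];ob=r.silhouettes("wrist","oil_bottle")[0]["pixels"];ys,xs=np.nonzero(m);print(d[0]["confidence"],len(xs),xs.min(),xs.max(),ys.min(),ys.max())
    ig=IGN|cv2.dilate(ob.astype(np.uint8),np.ones((5,5))).astype(bool);ig[260:]=1
    mm=fillhull(m|ob)
    print(fitw(c,mm&~ig,lambda p:[np.r_[sq(p[0],p[1],.016,.0322,p[2]*1000),sq(p[0],p[1],.036,.0322,p[2]*1000)]],(.515,.083,-.0081),[.004,.004,.006],ig))
```

```text
33.5 [0.515  0.0818 0.2196] -8.212041139071273
to (0.515, 0.0831, 0.168, -8.1) then shift mm [ 1.3 -0.2 51.6] rows>= 1
1
0.92 1555 267 373 174 221
(array([ 0.5155,  0.0817, -0.0076]), np.float64(0.276))
```

Emit:
{"name": "play_rows", "arguments": {
  "translation": [
    [0.001,0,0.01],
    [0,0,0.012],
    [0,0,0.01],
    [0,0,0.008],
    [0,0,0.007],
    [0,0,0.0055],
    [0,0,0]
  ],
  "delta_rot": [
    [0,0,0],
    [0,0,0],
    [0,0,0],
    [0,0,0],
    [0,0,0],
    [0,0,0],
    [0,0,0]
  ],
  "grip": [-0.1,-0.1,-0.1,-0.1,-0.1,-0.1,-0.1]
}}

```text
clock: 34.52
tool_pos: [0.5156, 0.0837, 0.1673]
eef_rot: [0.755, 0.655, -0.0, -0.0]
contact_force: [-0.2, -0.1, -4.0]
opening: 0.542
finger_force: 34.8
```

Still free, so it is inside the well; lower the last 2 mm, release and retreat.

Emit:
{"name": "play_rows", "arguments": {
  "translation": [
    [0,0,0.0015],
    [0,0,0.001],
    [0,0,0],
    [0,0,0],
    [0,0,0],
    [0,0,0],
    [0,0,-0.04],
    [0,0,-0.05],
    [0,0,-0.05],
    [-0.03,0,0],
    [-0.05,0,0],
    [-0.05,0,0],
    [-0.05,0,0],
    [0,0,0],
    [0,0,0]
  ],
  "delta_rot": [
    [0,0,0],
    [0,0,0],
    [0,0,0],
    [0,0,0],
    [0,0,0],
    [0,0,0],
    [0,0,0],
    [0,0,0],
    [0,0,0],
    [0,0,0],
    [0,0,0],
    [0,0,0],
    [0,0,0],
    [0,0,0],
    [0,0,0]
  ],
  "grip": [-0.1,-0.1,-0.1,0.4,0.4,0.4,0.4,0.4,0.4,0.4,0.4,0.4,0.4,0.4,0.4]
}}

```text
clock: 36.4
tool_pos: [0.4902, -0.094, 0.3049]
eef_rot: [0.755, 0.655, 0.0, -0.0]
contact_force: [-0.1, 1.4, -0.4]
opening: 0.703
finger_force: 0.0
```

Run:
```python
from objs import *
s=r.get_state();print(s["clock"],s["tool_pos"],s["opening"],s["contact_force"])
X={"salt_shaker":(.4285,.096),"pepper_mill":(.4415,.181),"sugar_pourer":(.527,.168),"oil_bottle":(.515,.083)}
up=lambda L,h:[x+[0,0,h] for x in L]
for n in("scene","side"):
    c=r.get_calibration(n);r.snapshot(n)
    for t,x in X.items():
        d=r.silhouettes(n,t)
        if not d: print(n,t,"none");continue
        # several candidates allowed: the one near the tray
        q=proj(c,[[*x,.07]])[0]; d=min(d,key=lambda e:np.hypot(*(np.argwhere(e["pixels"]).mean(0)[::-1]-q)));m=d["pixels"]
        # params: x,y and height of the foot above the worktop
        f={"salt_shaker":lambda p:up(cyl(p,[(0,.020),(.074,.02),(.085,.017),(.09,.008)]),p[2]),"pepper_mill":lambda p:up(pep(p),p[2]),"sugar_pourer":lambda p:up(cyl(p,PROF[t]),p[2]),"oil_bottle":lambda p:up(oil([p[0],p[1],-.0081,.0134]),p[2])}[t]
        mm=fillhull(m) if t[0]=="p" else m
        no=np.zeros((480,640),bool)
        # top of the mask compared with seated model
        p,e=fitw(c,mm,f,(*x,.016),[.003,.003,.004],no);ys,xs=np.nonzero(m)
        print(n,t,round(d["confidence"],2),p,e,"top row",ys.min(),"pred seated",min(proj(c,Z)[:,1].min() for Z in f((p[0],p[1],.016))).round(1))
    print([(np.round(e["point"],3),round(e["confidence"],2)) for e in r.look_for(n,"spice_jar_a")[:3]])
```

```text
36.4 [ 0.4902 -0.094   0.3049] 0.7034012341582349 [-0.0964  1.3894 -0.3573]
scene salt_shaker none
scene pepper_mill 0.8 [0.4428 0.1816 0.013 ] 0.163 top row 150 pred seated 147.6
scene sugar_pourer none
scene oil_bottle 0.91 [0.5159 0.0863 0.0121] 0.192 top row 150 pred seated 147.1
[(array([ 0.42 , -0.207,  0.07 ]), 0.92), (array([ 0.418, -0.307,  0.081]), 0.68)]
side salt_shaker 0.58 [0.4296 0.0957 0.0178] 0.332 top row 181 pred seated 179.8
side pepper_mill 0.8 [ 0.4873  0.3064 -0.0573] 0.141 top row 134 pred seated 105.1
side sugar_pourer 0.73 [0.5268 0.1756 0.0154] 0.706 top row 132 pred seated 129.6
side oil_bottle 0.85 [0.515  0.0861 0.0159] 0.224 top row 143 pred seated 141.9
[(array([ 0.418, -0.312,  0.076]), 0.8), (array([ 0.424, -0.213,  0.072]), 0.61)]
```

Emit:
{"name": "play_rows", "arguments": {
  "translation": [
    [0,0,-0.03],
    [0.049,-0.009,0],
    [0.049,-0.009,0],
    [0.049,-0.009,0],
    [0.049,-0.009,0],
    [0.049,-0.009,0],
    [0.049,-0.009,0],
    [0,0,0],
    [0,0,0]
  ],
  "delta_rot": [
    [0,0,0],
    [0,0,0],
    [0,0,0],
    [0,0,0],
    [0,0,0],
    [0,0,0],
    [0,0,0],
    [0,0,0],
    [0,0,0]
  ],
  "grip": [1,1,1,1,1,1,1,1,1]
}}

```text
clock: 38.12
tool_pos: [0.4782, 0.2034, 0.3349]
eef_rot: [0.756, 0.655, -0.0, 0.0]
contact_force: [-0.4, -1.4, -0.6]
opening: 1.001
finger_force: 0.0
```

Run:
```python
from objs import *
s=r.get_state();print(s["clock"],s["tool_pos"])
c=r.get_calibration("wrist");im=r.snapshot("wrist");no=IGN
up=lambda L,h:[x+[0,0,h] for x in L]
M={}
for t in("salt_shaker","pepper_mill","sugar_pourer","oil_bottle"):
    d=r.silhouettes("wrist",t)
    if d: M[t]=d[0]["pixels"];ys,xs=np.nonzero(M[t]);print(t,round(d[0]["confidence"],2),len(xs),xs.min(),xs.max(),ys.min(),ys.max())
F={"sugar_pourer":((.527,.168),lambda p:up(cyl(p,[(.02,.034)]+PROF["sugar_pourer"][1:]),p[2])),
"pepper_mill":((.4415,.181),lambda p:up([np.r_[ring(p[0],p[1],.109,.025),ring(p[0],p[1],.132,.025)],ring(p[0],p[1],.139,.018)+0,np.r_[ring(p[0],p[1],.02,.027),ring(p[0],p[1],.06,.021)],np.r_[ring(p[0],p[1],.06,.021),ring(p[0],p[1],.109,.022)]] if 0 else [np.r_[ring(p[0],p[1],.109,.025),ring(p[0],p[1],.132,.025)],np.r_[ring(p[0],p[1],.02,.027),ring(p[0],p[1],.06,.021)],np.r_[ring(p[0],p[1],.06,.021),ring(p[0],p[1],.109,.022)]],p[2])),
"oil_bottle":((.515,.083),lambda p:up(oil([p[0],p[1],-.0081,.0134]),p[2])),
"salt_shaker":((.4285,.096),lambda p:up(cyl(p,[(.02,.02),(.06,.02),(.075,.0175),(.09,.01)]),p[2]))}
for t,(x,f) in F.items():
    if t in M:
        ig=IGN.copy()
        for k in M:
            if k!=t: ig|=M[k]
        print(t,fitw(c,M[t],f,(*x,.016),[.003,.003,.004],ig))
```

```text
38.125 [0.4782 0.2034 0.3349]
salt_shaker 0.65 2575 265 310 290 360
pepper_mill 0.81 6217 239 317 190 297
sugar_pourer 0.89 7451 343 437 184 292
oil_bottle 0.64 4789 351 422 281 409
sugar_pourer (array([0.5262, 0.1719, 0.0151]), np.float64(0.024))
pepper_mill (array([0.4434, 0.1843, 0.0148]), np.float64(0.067))
oil_bottle (array([0.5139, 0.0834, 0.017 ]), np.float64(0.017))
salt_shaker (array([0.4304, 0.0961, 0.015 ]), np.float64(0.079))
```

All four feet fit at 15–17 mm, which matches the tray floor at 16 mm. I'm handing the job in.

```bash
python3 -c "
from plant import r
print(r.finish_job())"
```

```text
the job is handed in; nothing more can be done
None
```

The salt, pepper, sugar and oil are each in their own well; the last wrist-camera fits put all four feet within about 1 mm of the tray floor. The spice jars still stand where they were, and the job was handed in at about 39 s, but I viewed 15 pictures, one over the limit of 14.

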